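Set the weigh pan on the bench scale and present the plugs in the tipped tote

ROBOT

A 6-joint arm with a two-finger parallel gripper is mounted at the origin on the work surface. World frame = base frame: x ahead of the robot, y to its left, z up, the work surface at z = 0. Lengths are in m, angles in rad, forces in N, time in s.
With the tool pointing down it reaches from about 0.3 to 0.95 m from the base axis. Payload 3.1 kg.
Tool frame: the origin (TCP) lies midway between the tips of the shut fingers; the grasp point (between the pads) lies 19 mm behind it; z points along the fingers, y is the line along which they close (so a half turn about z gives the same grasp; the last joint's range is limited). The gripper opens to 85 mm and grips with 20 to 120 N. Pads are 22 mm wide; open, the fingers measure 114 mm over their backs; the gripper's body (76 mm by 85 mm) begins 54 mm behind the grasp point. The pads swing forward as they close: fully open they stand 13 mm farther back than shut.
Start: joints at [-1.186, 0.308, 1.634, -0, 1.2, -0.07], TCP at [0.275, -0.561, 0.231] pointing down, gripper open.
Joint ranges: [-3.06, 3.06], [-0.79, 1.96], [0.05, 2.63], [-1.19, 4.34], [0.05, 2.64], [-2.94, 2.94]. Speed limits (rad/s): [2.79, 2.79, 3.14, 3.14, 3.14, 3.14].

INTERFACE

Orientations are given as a unit quaternion [w, x, y, z].
In Python, from station import ctrl, get_image gives the robot as it stands. The module is installed in compiled form; this text tells all that it offers.
- The arm moves only by the tool send_rows, never from a script. Its argument "steps" is a list of rows, each a list of 4 numbers: the shift along the world's x, y, z in m, then the turn about the world's z in degrees. In form: [[dx, dy, dz, turn], ...]. A call has 1 to 20 rows; each row shifts and turns the commanded pose from where the row before left it; what a row does not reach is not made up. A row lasts 1/10 s, in which the tool goes at most 50 mm and 8.59 degrees, less where a joint would pass 70% of its speed; a pose out of reach is approached as far as the arm can. A call with a gripper value outside its range is refused whole. "gripper" is the finger opening in m, from 0 to 0.0854, set as the call begins (left out, the last holds). The fingers move at their own pace and stop on an object; the grip force is fixed at half the most. Time passes only in rows, so rows that do not move let the fingers close. It gives the time, the measured TCP pose, the force, the opening and the grip force at its end, in the units of the state.
- ctrl.read_state(): the state, without advancing time (a new reading comes with each control period).
- get_image(name): name is "side" or "top" or "wrist"; returns a dict with "pixels" (400x640x3 uint8, blue, green, red), "depth" (400x640 float32, m along the optical axis (not along the pixel's ray), 0 where there is no reading), "K" (3x3 intrinsics, pixels), "position" and "orientation" of the camera in the world; the wrist camera has in their place "hand_eye" (4x4, takes a point from camera to tool coordinates, whose origin is the TCP and whose axes are the flange's). Camera axes: x right, y up, looking along -z (the intrinsics and any distortion apply to the point x, -y, -z); pixel columns grow to the right and rows downward; lengths in m; the calibration is good to about 2 mm. A picture is of the moment at which its call begins: read the wrist's pose just before it.
- ctrl.sign_off(): hands the job in; it is judged then, once.
The state is a dict: "time": time; "qpos": joint angles; "joint_vel": joint speeds; "joint_torque": joint torques, N m; "position": TCP position; "orientation": TCP orientation; "contact_force": force on the tool from outside, world axes, zero at the start; "moment": the same for the moment, N m; "width": opening from 0.0 (shut) to 1.0 (fully open); "finger_force": force on a finger pad.
Only numpy, scipy, OpenCV 4.12 (cv2) and the standard library are available. Lean on these libraries where they do the work, as an engineer would, in place of code of your own. Each camera call takes 0.05 s, during which the arm holds its last target. There are 200 camera calls.

TASK

Five brass plugs in the fittings tote are to be counted out on the bench scale: first seat the loose weigh pan on the scale, fully down over its four pegs, and let go of it. Then lift the tote by its handle and tip it well over towards one corner, with that corner just above the pan but not touching it, until all five plugs have slid together into that corner, and finish still holding it so, tilted and steady. Keep the plugs in the tote and leave the other things on the bench where they are.

Things in the scene. Friction and masses are not known exactly. Their poses are not given: they have to be found in the camera images.
- scale: Fixed grey bench scale, 260 x 172 mm. Origin: bench level under the pan seat's centre; z up. Sloped key panel on its -x side, to 173 mm from the origin. On top a flat load carrier 165 (x) x 135 (y) mm, 65 mm above the bench, with four black locating pegs at x = +-62, y = +-48 mm: 10 mm diameter, 12 mm high, tapered to 4 mm.
- scale_seat (a point): Point on the load carrier's flat top at its centre, between the four pegs, 65 mm above the bench. The pan's origin belongs here; axes as scale.
- pan: Loose steel weigh pan, open tray 190 (x) x 160 (y) x 44 mm high, 0.32-0.5 kg, upright on the bench beside the scale. Origin: underside centre; z up. Inner floor 16 mm above the origin; rim walls 8 mm thick, outer faces x = +-95, y = +-80 mm, pinchable from above. Underneath, four blind sockets 14 mm square, 13.5 deep, at x = +-62, y = +-48 mm, take the pegs, either way round.
- tote: Loose fittings tote: open bare-metal box 210 (x) x 150 (y) x 60 mm high, walls and floor 4 mm, 0.44-0.66 kg empty, with a fixed black carrying handle over its middle; on the bench on the other side of the scale from the pan. Origin: underside centre; z up, x along the handle.
- tote_handle (a point): Middle of the tote's handle, 128 mm above its underside: a straight rigid bar along the tote's x, 214 mm long, 16 mm wide (y), 24 mm tall (z), on an upright at each end; 56 mm free between the box's rim and the bar. Axes as tote.
- tote_corner_a (a point): Inside bottom corner of the tote at its +x, +y: x = 101, y = 71, z = 4 mm in the tote's frame. Axes as tote.
- tote_corner_b (a point): Inside bottom corner of the tote at its +x, -y: x = 101, y = -71, z = 4 mm in the tote's frame. Axes as tote.
- tote_corner_c (a point): Inside bottom corner of the tote at its -x, +y: x = -101, y = 71, z = 4 mm in the tote's frame. Axes as tote.
- tote_corner_d (a point): Inside bottom corner of the tote at its -x, -y: x = -101, y = -71, z = 4 mm in the tote's frame. Axes as tote.
- plug1: Loose brass blanking plug in the tote, round flange 26 mm diameter and hexagon head 20 mm, 16 mm tall in all, 35 g; origin at its middle (8 mm above its face). It starts to slide on the tote's floor at a tilt of 9 to 14 degrees, somewhat more along a wall it leans on.
- plug2: Loose brass blanking plug in the tote, round flange 26 mm diameter and hexagon head 20 mm, 16 mm tall in all, 35 g; origin at its middle (8 mm above its face). It starts to slide on the tote's floor at a tilt of 9 to 14 degrees, somewhat more along a wall it leans on.
- plug3: Loose brass blanking plug in the tote, round flange 26 mm diameter and hexagon head 20 mm, 16 mm tall in all, 35 g; origin at its middle (8 mm above its face). It starts to slide on the tote's floor at a tilt of 9 to 14 degrees, somewhat more along a wall it leans on.
- plug4: Loose brass blanking plug in the tote, round flange 26 mm diameter and hexagon head 20 mm, 16 mm tall in all, 35 g; origin at its middle (8 mm above its face). It starts to slide on the tote's floor at a tilt of 9 to 14 degrees, somewhat more along a wall it leans on.
- plug5: Loose brass blanking plug in the tote, round flange 26 mm diameter and hexagon head 20 mm, 16 mm tall in all, 35 g; origin at its middle (8 mm above its face). It starts to slide on the tote's floor at a tilt of 9 to 14 degrees, somewhat more along a wall it leans on.
- compound_tin: Bystander: upright tin 66 mm diameter, 75 mm high; origin underside centre.
- tape_roll: Bystander: white roll of tape lying flat, 90 mm diameter, 25 mm high; origin underside centre.
- tape_measure: Bystander: black tape measure 65 x 34 x 60 mm high; origin underside centre.
- spanner: Bystander: steel spanner lying flat, 180 mm long; origin about its middle.
- ball_valve: Bystander: brass ball valve with a steel lever, about 120 x 40 x 57 mm high; origin underside centre.
- elbow: Bystander: brass pipe elbow, legs about 45 mm, 32 mm high; origin at its bend.
Not all that is in view belongs to the job. What is meant by the pan is not purple, and is the larger of those in its own colour.

How it is judged:
By the outcome, as a careful person would: the job done as asked, in the order asked, and still so for the second after the job is handed in, while the arm keeps its last pose, push and grip.
It also fails if it takes over 58 s, if anything falls off the work surface, if the arm or the gripper's body presses on something with over 40 N, if the wrist force passes 120 N, or if a joint passes its speed limit or range.

## Working session

There is one attempt and no reset: what is moved stays moved. The work goes in short steps, Python scripts to look and compute and a tool call to move; the robot and the scene stay as the last step left them, time stands still between calls to the robot, and variables do not carry over. Pictures are saved under pics/ and viewed, at most 10 in all, crops included, and the job is handed in when it is done.

Besides the shell and the picture viewer there is one more tool, called after "Request:" as a command line: name --pt "numbers of a row" for each row, then --argument value for the rest. send_rows: Moves the arm, as the interface text tells. Its arguments: {"type":"object","properties":{"steps":{"type":"array"},"gripper":{"type":"number"}},"required":["steps"]}

```bash
mkdir -p pics
cat > h.py <<'E'
import numpy as np, cv2
from station import ctrl, get_image
from scipy.spatial.transform import Rotation as R
def quat(q): return R.from_quat([q[1],q[2],q[3],q[0]])
def cam(name):
    s=ctrl.read_state(); im=get_image(name)
    if name=="wrist":
        H=np.array(im["hand_eye"]); Rt=quat(s["orientation"]).as_matrix()
        im["R"]=Rt@H[:3,:3]; im["p"]=Rt@H[:3,3]+np.array(s["position"])
    else:
        im["R"]=quat(im["orientation"]).as_matrix(); im["p"]=np.array(im["position"])
    return im
def ray(im,uv):
    uv=np.atleast_2d(uv).astype(float); K=np.array(im["K"])
    d=np.c_[(uv[:,0]-K[0,2])/K[0,0],-(uv[:,1]-K[1,2])/K[1,1],-np.ones(len(uv))]
    return d@im["R"].T
def onz(im,uv,z):
    d=ray(im,uv); return im["p"]+d*((z-im["p"][2])/d[:,2])[:,None]
def cloud(im):
    v,u=np.mgrid[:400,:640]; d=ray(im,np.c_[u.ravel(),v.ravel()])
    return (im["p"]+d*im["depth"].ravel()[:,None]).reshape(400,640,3)
def proj(im,P):
    c=(np.atleast_2d(P)-im["p"])@im["R"]; K=np.array(im["K"])
    return np.c_[K[0,0]*c[:,0]/-c[:,2]+K[0,2],K[1,1]*-c[:,1]/-c[:,2]+K[1,2]]
E
python3 - <<'E'
from h import *
print({k:v for k,v in ctrl.read_state().items()})
for n in("top","side"):
    im=cam(n); cv2.imwrite(f"pics/{n}0.png",im["pixels"]); print(n,im["p"],[k for k in im],im["K"]); np.savez(f"{n}0.npz",**{k:im[k] for k in("pixels","depth","K","R","p")})
E
```

```text
{'time': 0.0, 'qpos': array([-1.18570529e+00,  3.09016151e-01,  1.63519110e+00, -3.70935173e-05,
        1.19967460e+00, -6.97306781e-02]), 'joint_vel': array([ 0.00286447,  0.00097335, -0.00102668, -0.00203708, -0.00026194,
        0.00078156]), 'joint_torque': array([ 1.06028554e-03, -4.15249372e+01, -2.76663691e+01, -1.62897009e-04,
        1.02406365e-02, -1.39001898e-05]), 'position': array([ 0.27420454, -0.56072825,  0.23003795]), 'orientation': array([-1.12768468e-03,  9.74251238e-01,  2.25462225e-01, -1.96795414e-04]), 'contact_force': array([ 0.28057061,  1.09617613, -0.16921671]), 'moment': array([-0.00398181, -0.00637473,  0.02827794]), 'finger_force': 0.0, 'width': 1.0002298017417195}
top [0.45714724 0.06092811 1.22775414] ['pixels', 'depth', 'K', 'position', 'orientation', 'R', 'p'] [[376.83925886   0.         316.5917133 ]
 [  0.         376.83925886 204.58634371]
 [  0.           0.           1.        ]]
side [ 0.38813305 -1.19239162  0.87421116] ['pixels', 'depth', 'K', 'position', 'orientation', 'R', 'p'] [[458.99325757   0.         314.55501282]
 [  0.         458.99325757 200.22481664]
 [  0.           0.           1.        ]]
```

View pics/top0.png

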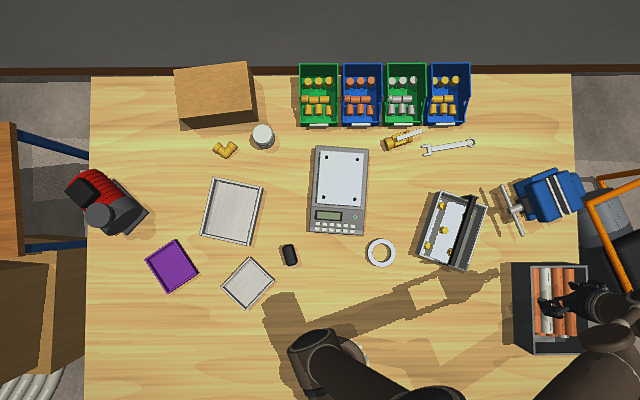

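View pics/side0.png

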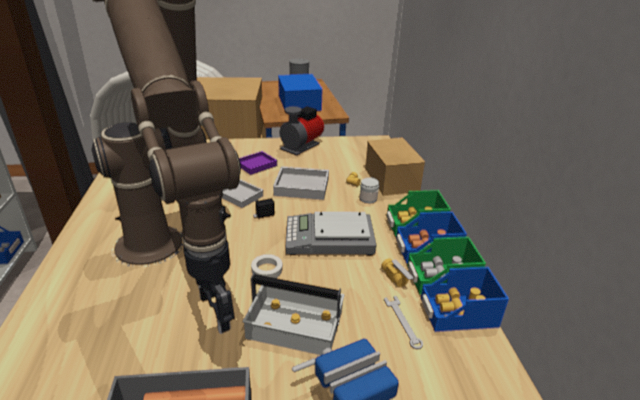

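The large grey tray at top (231,211) fits as the pan. The other candidates are the smaller grey one at (247,283) and the purple one at (172,265). Next I measure it and confirm with a crop.

Run:
```python
from h import *
im=dict(np.load("top0.npz")); C=cloud(im); px=im["pixels"]
def rect(name,mask,z=None):
    P=C[mask][:,:2].astype(np.float32); r=cv2.minAreaRect(P); b=cv2.boxPoints(r); print(name,mask.sum(),np.round(r[0],4),np.round(r[1],4),round(r[2],2))
def win(u0,u1,v0,v1,z0,z1):
    m=np.zeros((400,640),bool); m[v0:v1,u0:u1]=1
    return m&(C[...,2]>z0)&(C[...,2]<z1)
rect("pan rim",win(190,275,165,255,.036,.052))
rect("pan all",win(190,275,165,255,.008,.052))
rect("small",win(212,280,250,315,.02,.06))
rect("purple",win(135,205,230,300,.02,.06))
rect("carrier",win(300,375,140,240,.058,.08))
rect("tote rim",win(405,500,180,280,.054,.066))
rect("handle",win(405,500,180,280,.125,.15))
# pegs
g=px.max(2)<70
m=g&win(312,368,148,205,.05,.1); n,l,s,c=cv2.connectedComponentsWithStats(m.astype(np.uint8))
for i in range(1,n): print("peg",s[i,4],c[i],np.round(onz(im,c[i],.075),4))
big=np.hstack([cv2.resize(px[160:320,130:290],(400,400),interpolation=2),cv2.resize(px[140:300,300:460],(400,400),interpolation=2)])
cv2.imwrite("pics/crop1.png",big)
```

```text
pan rim 604 [0.5026 0.3251] [0.1609 0.1902] 77.26
pan all 3161 [0.4894 0.3279] [0.1611 0.2166] 77.08
small 308 [0.2725 0.2749] [0.1103 0.1325] 46.0
purple 407 [0.3547 0.4785] [0.1336 0.2059] 33.15
carrier 2300 [ 0.6006 -0.0199] [0.1355 0.1654] 85.45
tote rim 536 [ 0.4345 -0.3684] [0.1572 0.2173] 70.21
handle 532 [ 0.4352 -0.3682] [0.0242 0.2187] 70.13
peg 1 [319. 153.] [[0.6766 0.0447 0.075 ]]
peg 8 [325.875 156.875] [[0.6643 0.0236 0.075 ]]
peg 6 [356.83333333 159.16666667] [[ 0.6564 -0.0718  0.075 ]]
peg 1 [318. 174.] [[0.6114 0.0484 0.075 ]]
peg 7 [323.         196.71428571] [[0.5413 0.0338 0.075 ]]
peg 6 [354.16666667 198.83333333] [[ 0.5339 -0.0618  0.075 ]]
peg 1 [328. 204.] [[0.5187 0.0187 0.075 ]]
```

View pics/crop1.png

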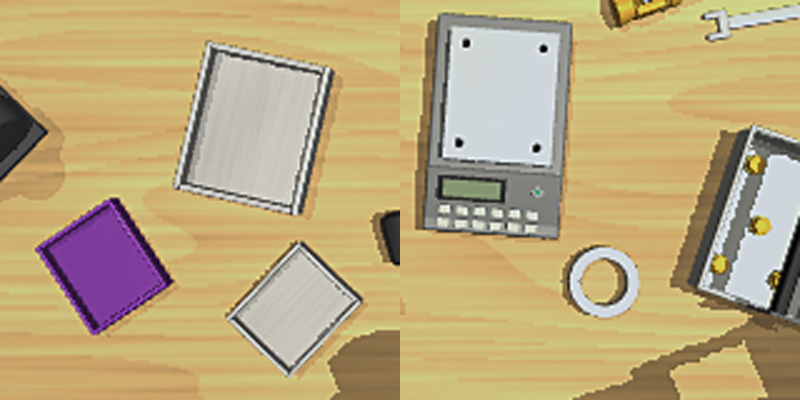

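Crop: the large grey tray at crop (255,130) is the biggest grey one and matches 190x160 mm, so it is the pan. Pegs are seen at crop (466,43), (543,48), (459,143) and (536,147). I'm moving above the pan, kept high for now to learn how the arm behaves at its reach limit.

Request:
send_rows --pt "0.0106 0.0406 0.011 7.06" --pt "0.0106 0.0406 0.011 7.06" --pt "0.0106 0.0406 0.011 7.06" --pt "0.0106 0.0406 0.011 7.06" --pt "0.0106 0.0406 0.011 7.06" --pt "0.0106 0.0406 0.011 7.06" --pt "0.0106 0.0406 0.011 7.06" --pt "0.0106 0.0406 0.011 7.06" --pt "0.0106 0.0406 0.011 7.06" --pt "0.0106 0.0406 0.011 7.06" --pt "0.0106 0.0406 0.011 7.06" --pt "0.0106 0.0406 0.011 7.06" --pt "0.0106 0.0406 0.011 7.06" --pt "0.0106 0.0406 0.011 7.06" --pt "0.0106 0.0406 0.011 7.06" --pt "0.0106 0.0406 0.011 7.06" --pt "0.0106 0.0406 0.011 7.06" --pt "0.0106 0.0406 0.011 7.06" --pt "0.0106 0.0406 0.011 7.06" --pt "0.0106 0.0406 0.011 7.06"

```text
time: 2.1
position: [0.4864, 0.2522, 0.4511]
orientation: [-0.0, 0.108, 0.994, -0.0]
contact_force: [0.5, -0.3, 0.4]
width: 1.0
finger_force: 0.0
```

Request:
send_rows --pt "0.0425 0.022 0.012 0" --pt "0.0425 0.022 0.012 0" --pt "0.0425 0.022 0.012 0" --pt "0.0425 0.022 0.012 0" --pt "0.0425 0.022 0.012 0" --pt "0.0425 0.022 0.012 0" --pt "0.0425 0.022 0.012 0" --pt "0.0425 0.022 0.012 0" --pt "0.0425 0.022 0.012 0" --pt "0.0425 0.022 0.012 0" --pt "0.0425 0.022 0.012 0" --pt "0.0425 0.022 0.012 0" --pt "0.0425 0.022 0.012 0"

```text
time: 3.4
position: [0.8363, 0.4315, 0.4844]
orientation: [0.073, 0.111, 0.99, 0.048]
contact_force: [0.2, 0.3, -0.1]
width: 1.001
finger_force: 0.0
```

Run:
```python
from h import *
s=ctrl.read_state(); print(s["time"],s["qpos"],s["position"],quat(s["orientation"]).as_matrix()[:,2])
```

```text
3.4 [ 0.42719605  1.00796589  0.05235669  0.00912811  1.9066077  -0.91744665] [0.83625351 0.43148894 0.48442741] [ 0.15457046  0.07983448 -0.98475095]
```

Request:
send_rows --pt "-0.0425 -0.022 -0.01 0" --pt "-0.0425 -0.022 -0.01 0" --pt "-0.0425 -0.022 -0.01 0" --pt "-0.0425 -0.022 -0.01 0"

```text
time: 3.8
position: [0.7231, 0.372, 0.4621]
orientation: [0.073, 0.111, 0.99, 0.048]
contact_force: [1.3, 0.7, 2.0]
width: 1.001
finger_force: 0.0
```

Run:
```python
from h import *
s=ctrl.read_state(); print(s["time"],s["qpos"],s["position"],quat(s["orientation"]).as_matrix()[:,2])
```

```text
3.8 [ 0.41763702  0.49823207  0.93323324  0.01031719  1.53554761 -0.93018229] [0.72308342 0.37203156 0.46214213] [ 0.15457648  0.0798721  -0.98474695]
```

The tilt picked up at the reach limit stays with the commanded pose, so this can be used for the tipping later. I undo it now at the inner limit.

Request:
send_rows --pt "-0.0425 -0.022 0 0" --pt "-0.0425 -0.022 0 0" --pt "-0.0425 -0.022 0 0" --pt "-0.0425 -0.022 0 0" --pt "-0.0425 -0.022 0 0" --pt "-0.0425 -0.022 0 0" --pt "-0.0425 -0.022 0 0" --pt "-0.0425 -0.022 0 0" --pt "-0.0425 -0.022 0 0" --pt "-0.0425 -0.022 0 0" --pt "-0.0425 -0.022 0 0"

```text
time: 4.9
position: [0.2544, 0.1298, 0.4638]
orientation: [0.073, 0.11, 0.99, 0.048]
contact_force: [0.5, -0.4, 0.9]
width: 1.004
finger_force: 0.0
```

```bash
cat > st.py <<'E'
from h import *
s=ctrl.read_state(); M=quat(s["orientation"]).as_matrix()
print(round(s["time"],2),"q",np.round(s["qpos"],3),"p",np.round(s["position"],4),"z",np.round(M[:,2],4),"tilt",round(np.degrees(np.arccos(-M[2,2])),2),"closing az",round(np.degrees(np.arctan2(M[1,1],M[0,1])),2))
E
python3 st.py
```

```text
4.9 q [ 0.281 -0.66   2.007  0.034  1.623 -1.064] p [0.2544 0.1298 0.4638] z [ 0.1545  0.0798 -0.9848] tilt 10.01 closing az 77.73
```

Request:
send_rows --pt "-0.0425 -0.022 0 0" --pt "-0.0425 -0.022 0 0" --pt "-0.0425 -0.022 0 0"

```text
time: 5.2
position: [0.1873, 0.0936, 0.4806]
orientation: [0.047, 0.111, 0.992, 0.032]
contact_force: [0.4, -0.3, -0.2]
width: 1.001
finger_force: 0.0
```

```bash
python3 st.py
```

```text
5.2 q [ 0.204 -0.786  2.017  0.033  1.801 -1.134] p [0.1873 0.0936 0.4806] z [ 0.1003  0.0536 -0.9935] tilt 6.53 closing az 77.39
```

Request:
send_rows --pt "-0.042 -0.022 0 0" --pt "-0.042 -0.022 0 0"

```text
time: 5.4
position: [0.1662, 0.0796, 0.5032]
orientation: [0.023, 0.111, 0.993, 0.017]
contact_force: [-0.1, 0.1, 1.1]
width: 0.998
finger_force: 0.0
```

```bash
python3 st.py
```

```text
5.4 q [ 0.173 -0.786  1.969  0.021  1.905 -1.168] p [0.1662 0.0796 0.5032] z [ 0.0491  0.0288 -0.9984] tilt 3.26 closing az 77.32
```

Request:
send_rows --pt "-0.041 -0.024 0 0" --pt "-0.041 -0.026 0 0"

```text
time: 5.6
position: [0.1476, 0.0542, 0.528]
orientation: [-0.003, 0.11, 0.994, 0.004]
contact_force: [0.1, -0.7, -0.1]
width: 1.0
finger_force: 0.0
```

```bash
python3 st.py
```

```text
5.6 q [ 0.053 -0.786  1.918  0.01   2.013 -1.294] p [0.1476 0.0542 0.528 ] z [-0.0042  0.0084 -1.    ] tilt 0.54 closing az 77.42
```

Request:
send_rows --pt "0.026 0.0151 -0.0328 0" --pt "0.026 0.0151 -0.0328 0" --pt "0.026 0.0151 -0.0328 0" --pt "0.026 0.0151 -0.0328 0" --pt "0.026 0.0151 -0.0328 0" --pt "0.026 0.0151 -0.0328 0" --pt "0.026 0.0151 -0.0328 0" --pt "0.026 0.0151 -0.0328 0" --pt "0.026 0.0151 -0.0328 0" --pt "0.026 0.0151 -0.0328 0" --pt "0.026 0.0151 -0.0328 0" --pt "0.026 0.0151 -0.0328 0" --pt "0.026 0.0151 -0.0328 0"

```text
time: 6.9
position: [0.4868, 0.251, 0.0995]
orientation: [-0.002, 0.111, 0.994, 0.004]
contact_force: [0.5, 0.5, 0.9]
width: 1.003
finger_force: 0.0
```

```bash
python3 st.py
python3 - <<'E'
from h import *
im=cam("wrist"); cv2.imwrite("pics/w1.png",im["pixels"]); C=cloud(im)
m=(C[...,2]>.036)&(C[...,2]<.052)&(im["depth"]>.05)
n,l,s,c=cv2.connectedComponentsWithStats(m.astype(np.uint8))
for i in range(1,n):
    if s[i,4]>300:
        P=C[l==i]; r=cv2.minAreaRect(P[:,:2].astype(np.float32)); print(s[i],np.round(c[i]),np.round(r[0],4),np.round(r[1],4),r[2],P.mean(0))
E
```

```text
6.9 q [ 0.391  0.326  1.911  0.011  0.905 -0.965] p [0.4868 0.251  0.0995] z [-0.0034  0.0082 -1.    ] tilt 0.51 closing az 77.28
[  65    6   84  126 1880] [115.  70.] [0.3659 0.1539] [0.0271 0.0671] 80.76370239257812 [0.36592854 0.15662161 0.04497035]
[  309    75   259   259 11739] [432. 179.] [0.5032 0.3257] [0.1605 0.1905] 77.28290557861328 [0.47994645 0.33345473 0.0419924 ]
[    0   207   107   134 10384] [ 43. 277.] [0.4806 0.0391] [0.0792 0.0945] 83.92762756347656 [0.48405832 0.04758    0.04389793]
```

View pics/w1.png

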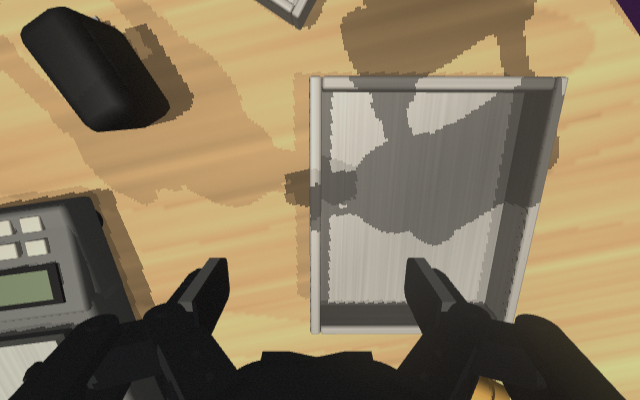

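The wrist view shows the fingertips (at about (220,300) and (420,300)) straddling the pan's -y wall at column 315. I descend and pinch.

Request:
send_rows --pt "0 0.0005 -0.03 0" --pt "0 0 -0.03 0" --pt "0 0 -0.0185 0"

```text
time: 7.25
position: [0.4842, 0.2502, 0.0201]
orientation: [-0.004, 0.111, 0.994, 0.003]
contact_force: [0.3, -0.0, -0.0]
width: 1.0
finger_force: 0.0
```

Request:
send_rows --pt "0 0 0 0" --pt "0 0 0 0" --pt "0 0 0 0" --pt "0 0 0 0" --pt "0 0 0 0" --pt "0 0 0 0" --pt "0 0 0 0" --gripper 0

```text
time: 7.95
position: [0.4874, 0.2513, 0.0245]
orientation: [-0.001, 0.111, 0.994, 0.004]
contact_force: [-0.3, -1.3, 5.7]
width: 0.078
finger_force: 61.8
```

Request:
send_rows --pt "0 0 0.01 0" --pt "0 0 0.025 0" --pt "0 0 0.035 0" --pt "0 0 0.04 0" --pt "0.01 -0.03 0.02 0.8" --pt "0.011 -0.036 0 0.9" --pt "0.011 -0.036 0 0.9" --pt "0.011 -0.036 0 0.9" --pt "0.011 -0.036 0 0.9" --pt "0.011 -0.036 0 0.9" --pt "0.011 -0.036 0 0.9" --pt "0.011 -0.036 0 0.9" --pt "0.011 -0.036 0 0.9" --pt "0.008 -0.026 0 0.2" --pt "0 0 0 0" --pt "0 0 0 0"

```text
time: 9.55
position: [0.5912, -0.0932, 0.1521]
orientation: [-0.003, 0.04, 0.999, 0.004]
contact_force: [-0.4, 0.0, -5.0]
width: 0.076
finger_force: 60.3
```

```bash
cat > pan.py <<'E'
from h import *
import sys
zt=float(sys.argv[1])
for n in sys.argv[2:]:
    im=cam(n); C=cloud(im); px=im["pixels"]; cv2.imwrite(f"pics/{n}_{ctrl.read_state()['time']:.1f}.png",px)
    hsv=cv2.cvtColor(px,cv2.COLOR_BGR2HSV)
    m=(np.abs(C[...,2]-zt)<.02)&(hsv[...,1]<60)&(hsv[...,2]>60)&(C[...,1]>-.16)&(C[...,1]<.16)&(C[...,0]>.4)&(C[...,0]<.8)
    k,l,s,c=cv2.connectedComponentsWithStats(m.astype(np.uint8))
    for i in range(1,k):
        if s[i,4]>150:
            P=C[l==i]; r=cv2.minAreaRect(P[:,:2].astype(np.float32)); 
            A=np.c_[P[:,:2],np.ones(len(P))]; co=np.linalg.lstsq(A,P[:,2],rcond=None)[0]
            print(n,s[i,4],np.round(c[i]),np.round(r[0],4),np.round(r[1],4),round(r[2],2),"z",P[:,2].mean().round(4),"slope",np.degrees(co[:2]).round(2))
E
python3 st.py; python3 pan.py 0.18 top wrist
```

```text
9.55 q [-0.233  0.347  1.755  0.009  1.048 -1.728] p [ 0.5912 -0.0932  0.1521] z [-0.0062  0.009  -0.9999] tilt 0.63 closing az 85.39
top 444 [327. 173.] [5.965e-01 2.000e-04] [0.1261 0.1897] 84.99 z 0.1702 slope [-0.32  0.12]
wrist 13297 [414. 116.] [ 0.5709 -0.0258] [0.1362 0.1412] 85.55 z 0.1701 slope [-0.13 -0.46]
wrist 368 [300. 267.] [ 0.582  -0.0985] [0.0046 0.0052] 83.87 z 0.1772 slope [239.54  -5.06]
wrist 362 [333. 267.] [ 0.5823 -0.0844] [0.0035 0.0066] 31.72 z 0.1769 slope [209.9  -69.57]
wrist 3354 [609. 342.] [0.635  0.0568] [0.0106 0.0908] 85.23 z 0.1676 slope [ 0.55 38.74]
```

Request:
send_rows --pt "0.003 -0.002 -0.02 0" --pt "0 0 -0.023 0" --pt "0 0 0 0" --pt "0 0 -0.005 0" --pt "0 0 -0.005 0" --pt "0 0 -0.004 0"

```text
time: 10.25
position: [0.5961, -0.0947, 0.0968]
orientation: [-0.001, 0.039, 0.999, 0.004]
contact_force: [0.0, -0.5, -3.9]
width: 0.077
finger_force: 60.4
```

Request:
send_rows --pt "0 0 -0.004 0" --pt "0 0 -0.002 0" --pt "0 0 0 0"

```text
time: 10.55
position: [0.5954, -0.095, 0.09]
orientation: [-0.002, 0.04, 0.999, 0.004]
contact_force: [0.5, -0.1, -4.3]
width: 0.075
finger_force: 60.3
```

```bash
python3 st.py; python3 pan.py 0.11 top wrist
```

```text
10.55 q [-0.234  0.435  1.777  0.009  0.935 -1.731] p [ 0.5954 -0.095   0.09  ] z [-0.0037  0.0083 -1.    ] tilt 0.52 closing az 85.47
top 401 [327. 175.] [ 0.6009 -0.0018] [0.1264 0.1899] 85.35 z 0.1082 slope [-0.    0.36]
wrist 14668 [412. 123.] [ 0.541 -0.057] [0.1049 0.1949] 39.78 z 0.1075 slope [ 0.63 -1.2 ]
wrist 298 [634. 154.] [0.5502 0.0578] [0.0038 0.0216] 81.77 z 0.0919 slope [  2.08 -27.96]
wrist 4430 [602. 344.] [0.6405 0.0542] [0.0107 0.0937] 85.54 z 0.103 slope [ 0.85 73.42]
```

Request:
send_rows --pt "0 0 -0.002 0" --pt "0 0 -0.002 0" --pt "0 0 0 0"

```text
time: 10.95
position: [0.5958, -0.0952, 0.0895]
orientation: [-0.002, 0.039, 0.999, 0.004]
contact_force: [-6.7, 0.5, 11.4]
width: 0.077
finger_force: 62.5
```

Request:
send_rows --pt "0 0 0 0" --pt "0 0 0 0" --pt "0 0 0 0" --pt "0 0 0 0" --gripper 0.0854

```text
time: 11.35
position: [0.5955, -0.0949, 0.086]
orientation: [-0.002, 0.039, 0.999, 0.004]
contact_force: [-0.1, 0.2, 0.2]
width: 0.755
finger_force: 0.0
```

Request:
send_rows --pt "0 0 0.02 0" --pt "0 0 0.05 0" --pt "0 -0.02 0.045 0" --pt "0 -0.03 0.04 0"

```text
time: 11.75
position: [0.5957, -0.144, 0.2431]
orientation: [-0.002, 0.038, 0.999, 0.004]
contact_force: [1.1, -0.6, -0.1]
width: 0.996
finger_force: 0.0
```

```bash
python3 st.py; python3 pan.py 0.11 top
python3 - <<'E'
from h import *
im=cam("side"); cv2.imwrite("pics/side_p.png",cv2.resize(im["pixels"][190:350,220:420],(800,640))[:600])
C=cloud(im)
E
```

```text
11.75 q [-0.312  0.277  1.649  0.008  1.221 -1.809] p [ 0.5957 -0.144   0.2431] z [-0.0027  0.0086 -1.    ] tilt 0.52 closing az 85.63
top 612 [340. 176.] [ 0.6001 -0.019 ] [0.1602 0.1903] 85.55 z 0.108 slope [-0.12  0.01]
```

View pics/side_p.png

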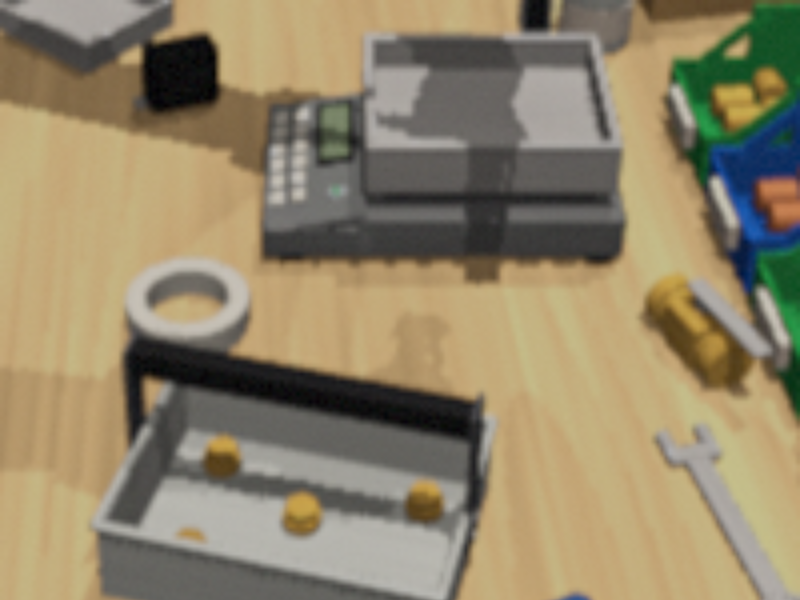

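Crop: the pan (at about (490,120)) sits level on the carrier, and the rim measures 108 mm high with its centre within 1 mm, so it is seated. Next is the tote handle.

Request:
send_rows --pt "-0.0229 -0.032 -0.0075 -2.2" --pt "-0.0229 -0.032 -0.0075 -2.2" --pt "-0.0229 -0.032 -0.0075 -2.2" --pt "-0.0229 -0.032 -0.0075 -2.2" --pt "-0.0229 -0.032 -0.0075 -2.2" --pt "-0.0229 -0.032 -0.0075 -2.2" --pt "-0.0229 -0.032 -0.0075 -2.2" --pt "0 0 0 0"

```text
time: 12.65
position: [0.4316, -0.3713, 0.1864]
orientation: [-0.003, 0.176, 0.984, 0.004]
contact_force: [0.2, 1.1, -0.4]
width: 1.001
finger_force: 0.0
```

```bash
python3 st.py
python3 - <<'E'
from h import *
im=cam("wrist"); C=cloud(im)
m=(C[...,2]>.128)&(C[...,2]<.15)&(im["depth"]>.06)
k,l,s,c=cv2.connectedComponentsWithStats(m.astype(np.uint8))
for i in range(1,k):
    if s[i,4]>300:
        P=C[l==i]; r=cv2.minAreaRect(P[:,:2].astype(np.float32)); print("wrist",s[i],np.round(r[0],4),np.round(r[1],4),r[2])
t=dict(np.load("top0.npz")); C=cloud(t)
s=dict(np.load("side0.npz")); D=cloud(s)
for c in (C,D):
  for x0,x1,y0,y1 in [(.5,.7,-.8,-.5),(.7,.9,-.8,-.5),(.7,.9,-.5,-.2),(.9,1.0,-.9,0),(1.0,1.2,-.9,0),(.4,.7,-1.0,-.75)]:
    m=(c[...,0]>x0)&(c[...,0]<x1)&(c[...,1]>y0)&(c[...,1]<y1); print((x0,x1,y0,y1),m.sum(),np.percentile(c[m][:,2],[5,50,99.5]).round(3) if m.any() else '')
E
```

```text
12.65 q [-0.789  0.255  1.799  0.004  1.098 -2.009] p [ 0.4316 -0.3713  0.1864] z [-0.0048  0.0099 -0.9999] tilt 0.63 closing az 69.77
wrist [ 300   54   42  302 7378] [ 0.4346 -0.3678] [0.0239 0.2151] 70.12167358398438
(0.5, 0.7, -0.8, -0.5) 5544 [-0.003  0.003  0.163]
(0.7, 0.9, -0.8, -0.5) 5305 [-0.004 -0.     0.007]
(0.7, 0.9, -0.5, -0.2) 5524 [-0.003  0.005  0.101]
(0.9, 1.0, -0.9, 0) 4849 [-0.003  0.02   0.103]
(1.0, 1.2, -0.9, 0) 0 
(0.4, 0.7, -1.0, -0.75) 702 [-0.004 -0.     0.006]
(0.5, 0.7, -0.8, -0.5) 3760 [-0.002  0.158  0.163]
(0.7, 0.9, -0.8, -0.5) 3689 [-0.003 -0.     0.004]
(0.7, 0.9, -0.5, -0.2) 7596 [-0.002  0.006  0.1  ]
(0.9, 1.0, -0.9, 0) 4676 [-0.002  0.041  0.102]
(1.0, 1.2, -0.9, 0) 0 
(0.4, 0.7, -1.0, -0.75) 0
```

Request:
send_rows --pt "0.003 0.0035 -0.025 0.3" --pt "0 0 -0.03 0" --pt "0 0 -0.022 0"

```text
time: 13.0
position: [0.4384, -0.3635, 0.1099]
orientation: [-0.002, 0.17, 0.985, 0.005]
contact_force: [-1.4, -0.4, -0.8]
width: 1.0
finger_force: 0.0
```

Request:
send_rows --pt "0 0 0 0" --pt "0 0 0 0" --pt "0 0 0 0" --pt "0 0 0 0" --pt "0 0 0 0" --pt "0 0 0 0" --gripper 0

```text
time: 13.6
position: [0.439, -0.367, 0.1131]
orientation: [0.0, 0.17, 0.985, 0.003]
contact_force: [-1.0, -2.9, 1.7]
width: 0.169
finger_force: 61.9
```

Request:
send_rows --pt "0 0 0.005 0" --pt "0 0 0.015 0" --pt "0 0 0.03 0" --pt "0 0 0.03 0" --pt "0 0 0.03 0" --pt "0 0 0.03 0" --pt "0 0 0.03 2" --pt "0 0 0.03 2" --pt "0 0 0.03 3" --pt "0.01 -0.01 0.03 3" --pt "0.015 -0.015 0.03 3" --pt "0.02 -0.02 0.03 3" --pt "0.02 -0.02 0.03 3" --pt "0.02 -0.02 0.03 1" --pt "0.02 -0.02 0.02 0"

```text
time: 15.1
position: [0.5434, -0.4702, 0.5136]
orientation: [-0.002, -0.004, 1.0, 0.004]
contact_force: [0.3, -0.8, -5.9]
width: 0.179
finger_force: 60.6
```

```bash
python3 st.py
```

```text
15.1 q [-0.775  0.423  0.932  0.003  1.795 -2.353] p [ 0.5434 -0.4702  0.5136] z [-0.004   0.0084 -1.    ] tilt 0.53 closing az 90.43
```

Request:
send_rows --pt "0.028 -0.026 0 0" --pt "0.028 -0.026 0 0" --pt "0.028 -0.026 0 0" --pt "0.028 -0.026 0 0" --pt "0.028 -0.026 0 0" --pt "0.028 -0.026 0 0" --pt "0.028 -0.026 0 0" --pt "0.028 -0.026 0 0" --pt "0.028 -0.026 0 0" --pt "0.028 -0.026 0 0"

```text
time: 16.1
position: [0.7071, -0.6269, 0.4335]
orientation: [0.042, -0.003, 0.998, -0.035]
contact_force: [-0.2, 0.4, -7.4]
width: 0.174
finger_force: 61.8
```

```bash
python3 st.py
```

```text
16.1 q [-0.775  1.061  0.054  0.01   1.918 -2.348] p [ 0.7071 -0.6269  0.4335] z [ 0.0846 -0.0694 -0.994 ] tilt 6.28 closing az 90.23
```

Request:
send_rows --pt "0.028 -0.025 0.03 0" --pt "0.028 -0.025 0.03 0" --pt "0.028 -0.025 0.03 0" --pt "0.028 -0.025 0.03 0"

```text
time: 16.5
position: [0.7187, -0.6379, 0.4914]
orientation: [0.092, -0.003, 0.993, -0.08]
contact_force: [0.1, -0.0, -6.3]
width: 0.179
finger_force: 61.7
```

```bash
python3 st.py
```

```text
16.5 q [-0.776  1.006  0.051  0.016  1.842 -2.347] p [ 0.7187 -0.6379  0.4914] z [ 0.1822 -0.1574 -0.9706] tilt 13.93 closing az 89.53
```

Request:
send_rows --pt "0.029 -0.026 0.026 0" --pt "0.029 -0.026 0.026 0" --pt "0.029 -0.026 0.026 0" --pt "0.029 -0.026 0.026 0" --pt "0.029 -0.026 0.026 0" --pt "0.029 -0.026 0.026 0" --pt "0.029 -0.026 0.026 0" --pt "0.029 -0.026 0.026 0"

```text
time: 17.3
position: [0.7596, -0.6758, 0.5469]
orientation: [0.181, -0.003, 0.971, -0.159]
contact_force: [-0.7, 0.2, -7.0]
width: 0.176
finger_force: 61.8
```

```bash
python3 st.py
```

```text
17.3 q [-0.779  0.973  0.052  0.028  1.631 -2.347] p [ 0.7596 -0.6758  0.5469] z [ 0.3514 -0.3078 -0.8842] tilt 27.85 closing az 86.87
```

Request:
send_rows --pt "0.029 -0.026 0.026 0" --pt "0.029 -0.026 0.026 0" --pt "0.029 -0.026 0.026 0" --pt "0.029 -0.026 0.02 0" --pt "0 0 0 0" --pt "0 0 0 0"

```text
time: 17.9
position: [0.782, -0.6963, 0.5693]
orientation: [0.223, -0.003, 0.955, -0.197]
contact_force: [0.1, 0.2, -7.1]
width: 0.176
finger_force: 61.9
```

```bash
python3 st.py
python3 - <<'E'
from h import *
for n in ("side","wrist","top"):
    im=cam(n); cv2.imwrite(f"pics/t_{n}.png",im["pixels"]); np.savez(f"t_{n}.npz",**{k:im[k] for k in("pixels","depth","K","R","p")})
a=cv2.imread("pics/t_side.png");b=cv2.imread("pics/t_wrist.png")
cv2.imwrite("pics/t.png",np.vstack([a[:,160:560][:300],b[:300,120:520]]))
E
```

```text
17.9 q [-0.779  0.97   0.052  0.033  1.516 -2.347] p [ 0.782  -0.6963  0.5693] z [ 0.4268 -0.3753 -0.8228] tilt 34.64 closing az 84.87
```

View pics/t.png

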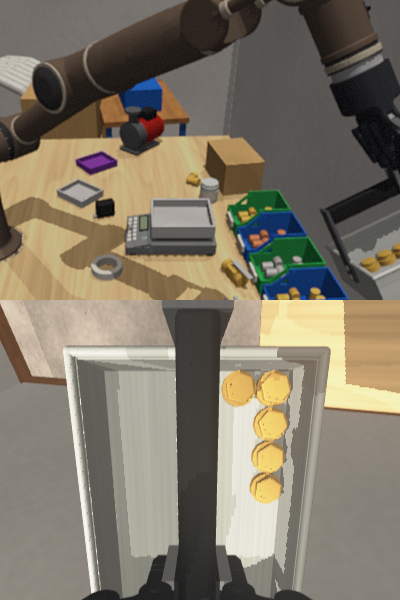

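The plugs have already gathered at one corner, in the wrist crop at about (273,387), (238,388), (270,423), (267,458) and (266,488). I check for slip in the grip and work out where the low corner is.

```bash
cat > tote.py <<'E'
from h import *
s=ctrl.read_state(); M=quat(s["orientation"]).as_matrix(); p=np.array(s["position"])
im=cam("wrist"); C=cloud(im); T=(C-p)@M   # tool frame
hsv=cv2.cvtColor(im["pixels"],cv2.COLOR_BGR2HSV)
# floor plane: expected tool z = 0.128-0.019-0.004=.105 below
def fit(m):
    P=T[m]
    for _ in range(6):
        co=np.linalg.lstsq(np.c_[P[:,:2],np.ones(len(P))],P[:,2],rcond=None)[0]; e=np.abs(P[:,2]-np.c_[P[:,:2],np.ones(len(P))]@co); P=P[e<max(.003,np.median(e)*2)]
    return co,len(P)
m=(T[...,2]>.075)&(T[...,2]<.135)&(im["depth"]>0)&(np.abs(T[...,0])<.095)&(np.abs(T[...,1])<.065)&(hsv[...,1]<60)
co,n=fit(m); print("floor slope deg (x,y):",np.degrees(np.arctan(co[:2])).round(2),"z0",co[2].round(4),n)
y=hsv.copy(); pm=cv2.inRange(hsv,(12,110,110),(32,255,255))>0
pm&=(T[...,2]>.06)&(T[...,2]<.14)&(np.abs(T[...,0])<.12)&(np.abs(T[...,1])<.09)
P=T[pm]; print("plug px",pm.sum(),"tool x range",P[:,0].min().round(3),P[:,0].max().round(3),"y",P[:,1].min().round(3),P[:,1].max().round(3))
# tote frame: origin at bar centre; pitch slip about tool y from x slope
a=np.arctan(co[0]); ex=np.array([np.cos(a),0,np.sin(a)]); ez=np.array([np.sin(a),0,-np.cos(a)]); ey=np.cross(ez,ex)
B=M@np.c_[ex,ey,ez]; bar=p-.019*M[:,2]
# bar centre offset along x from rim extent
o=bar-.128*B[:,2]
cn={}
for nme,sx,sy in (("pp",1,1),("pm",1,-1),("mp",-1,1),("mm",-1,-1)):
    i=o+B@[sx*.101,sy*.071,.004]; u=o+B@[sx*.105,sy*.075,0]; print(nme,"inside",i.round(4),"outer",u.round(4))
print("tote up",B[:,2].round(3),"tilt",np.degrees(np.arccos(B[2,2])).round(2))
# rim extent along x in tool frame (z of rim ~ .049)
R_=(T@np.c_[ex,ey,ez]); r=(np.abs(-R_[...,2]-.049)<.012)&(hsv[...,1]<60)&(np.abs(R_[...,1])<.09)&(np.abs(R_[...,0])<.14)
print("rim x",np.percentile(R_[...,0][r],[0.5,99.5]).round(4),"y",np.percentile(R_[...,1][r],[.5,99.5]).round(4))
E
python3 tote.py; python3 st.py
```

```text
floor slope deg (x,y): [-0.11  0.16] z0 0.1105 17901
plug px 4407 tool x range 0.001 0.103 y 0.02 0.072
pp inside [ 0.7299 -0.8107  0.4674] outer [ 0.7277 -0.8163  0.4639]
pm inside [ 0.7417 -0.6798  0.4137] outer [ 0.7401 -0.678   0.4072]
mp inside [ 0.9119 -0.792   0.553 ] outer [ 0.9169 -0.7968  0.553 ]
mm inside [ 0.9237 -0.6611  0.4993] outer [ 0.9293 -0.6585  0.4962]
tote up [-0.426  0.376  0.823] tilt 34.62
rim x [-0.1009  0.1107] y [-0.0785  0.0766]
18.1 q [-0.779  0.97   0.052  0.033  1.515 -2.347] p [ 0.7821 -0.6964  0.57  ] z [ 0.4278 -0.3761 -0.8219] tilt 34.73 closing az 84.84
```

No slip in the grip. I carry the tote smoothly over to the pan, keeping the tilt.

Request:
send_rows --pt "-0.0017 0.008 0 0" --pt "-0.0034 0.016 -0.003 0" --pt "-0.005 0.024 -0.005 0" --pt "-0.0067 0.032 -0.006 0" --pt "-0.0076 0.036 -0.006 0" --pt "-0.0076 0.036 -0.006 0" --pt "-0.0076 0.036 -0.006 0" --pt "-0.0076 0.036 -0.006 0" --pt "-0.0076 0.036 -0.006 0" --pt "-0.0076 0.036 -0.006 0" --pt "-0.0076 0.036 -0.006 0" --pt "-0.0076 0.036 -0.006 0" --pt "-0.0076 0.036 -0.006 0" --pt "-0.0076 0.036 -0.006 0" --pt "-0.0076 0.036 -0.006 0" --pt "-0.0076 0.036 -0.006 0" --pt "-0.0067 0.032 -0.006 0" --pt "-0.005 0.024 -0.005 0" --pt "-0.0034 0.016 -0.003 0" --pt "-0.0017 0.008 0 0"

```text
time: 20.1
position: [0.6569, -0.1018, 0.4705]
orientation: [0.225, -0.003, 0.954, -0.196]
contact_force: [-0.1, -0.5, -7.8]
width: 0.175
finger_force: 61.8
```

```bash
python3 st.py; sed -i 's/bar=p-.019\*M\[:,2\]/bar=p-.0145*M[:,2]/; s/^o=bar-.128\*B\[:,2\]/o=bar-.128*B[:,2]+.004*B[:,0]/' tote.py; python3 tote.py
```

```text
20.1 q [-0.052 -0.01   1.635 -0.414  1.056 -1.508] p [ 0.6569 -0.1018  0.4705] z [ 0.4302 -0.3729 -0.8221] tilt 34.7 closing az 84.92
floor slope deg (x,y): [-0.11  0.2 ] z0 0.1103 17903
plug px 4432 tool x range 0.0 0.103 y 0.02 0.072
pp inside [ 0.6034 -0.218   0.3623] outer [ 0.6012 -0.2236  0.3588]
pm inside [ 0.6151 -0.087   0.3089] outer [ 0.6135 -0.0851  0.3024]
mp inside [ 0.7852 -0.1991  0.4484] outer [ 0.7902 -0.204   0.4483]
mm inside [ 0.7969 -0.0681  0.395 ] outer [ 0.8025 -0.0655  0.3919]
tote up [-0.428  0.373  0.823] tilt 34.62
rim x [-0.1008  0.11  ] y [-0.0784  0.0766]
```

Request:
send_rows --pt "-0.001 0.004 -0.008 0" --pt "-0.002 0.009 -0.016 0" --pt "-0.002 0.012 -0.024 0" --pt "-0.002 0.012 -0.03 0" --pt "-0.002 0.012 -0.03 0" --pt "-0.002 0.01 -0.026 0" --pt "-0.001 0.006 -0.018 0" --pt "0 0.002 -0.01 0" --pt "0 0 -0.005 0" --pt "0 0 0 0" --pt "0 0 0 0"

```text
time: 21.25
position: [0.6465, -0.038, 0.3052]
orientation: [0.225, -0.002, 0.954, -0.198]
contact_force: [-0.1, 0.1, -7.7]
width: 0.17
finger_force: 61.9
```

```bash
python3 st.py; python3 tote.py
python3 - <<'E'
from h import *
im=cam("side"); a=im["pixels"]
cv2.imwrite("pics/f.png",cv2.resize(a[120:290,240:440],(700,595),interpolation=2))
E
```

```text
21.25 q [ 0.074  0.081  1.869 -0.587  0.827 -1.176] p [ 0.6465 -0.038   0.3052] z [ 0.4306 -0.3768 -0.8201] tilt 34.9 closing az 84.73
floor slope deg (x,y): [-0.09  0.19] z0 0.1103 17888
plug px 4408 tool x range -0.002 0.103 y 0.02 0.072
pp inside [ 0.593  -0.1545  0.1973] outer [ 0.5908 -0.1601  0.1938]
pm inside [ 0.6051 -0.0236  0.1435] outer [ 0.6036 -0.0218  0.137 ]
mp inside [ 0.7747 -0.1358  0.2836] outer [ 0.7796 -0.1406  0.2836]
mm inside [ 0.7867 -0.0049  0.2299] outer [ 0.7924 -0.0023  0.2268]
tote up [-0.429  0.377  0.821] tilt 34.84
rim x [-0.1004  0.1102] y [-0.0785  0.0766]
```

View pics/f.png

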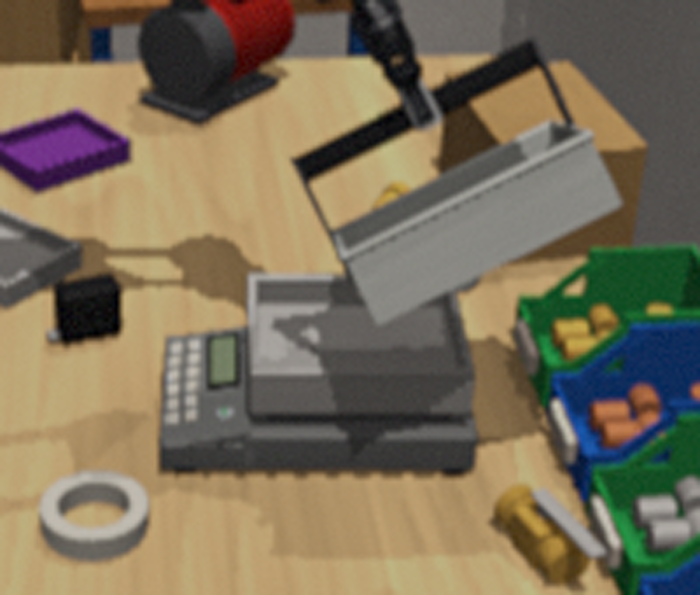

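The side crop shows the tote hanging clear above the pan; the low corner is behind the near one at (380,320). I'm lowering the last 2 cm.

Request:
send_rows --pt "0 0 -0.005 0" --pt "0 0.001 -0.006 0" --pt "-0.001 0.001 -0.005 0" --pt "0 0 -0.003 0" --pt "0 0 0 0" --pt "0 0 0 0" --pt "0 0 0 0" --pt "0 0 0 0"

```text
time: 22.15
position: [0.6447, -0.0354, 0.2848]
orientation: [0.224, -0.003, 0.954, -0.198]
contact_force: [-0.1, 0.5, -7.6]
width: 0.172
finger_force: 62.0
```

```bash
python3 st.py; python3 tote.py; python3 pan.py 0.108 top; cp pics/top_*.png /tmp
python3 - <<'E'
from h import *
b=cam("wrist")["pixels"]; a=cam("side")["pixels"]
cv2.imwrite("pics/g.png",np.hstack([b[:300,120:520],cv2.resize(a[140:290,280:480],(400,300))]))
E
```

```text
22.15 q [ 0.079  0.1    1.892 -0.609  0.797 -1.142] p [ 0.6447 -0.0354  0.2848] z [ 0.4289 -0.3765 -0.8211] tilt 34.8 closing az 84.81
floor slope deg (x,y): [-0.1   0.18] z0 0.1103 17899
plug px 4411 tool x range -0.003 0.103 y 0.02 0.072
pp inside [ 0.591  -0.1519  0.1771] outer [ 0.5887 -0.1575  0.1736]
pm inside [ 0.6029 -0.021   0.1233] outer [ 0.6013 -0.0192  0.1168]
mp inside [ 0.7728 -0.1331  0.263 ] outer [ 0.7778 -0.1379  0.2629]
mm inside [ 0.7847 -0.0022  0.2092] outer [7.903e-01 3.000e-04 2.061e-01]
tote up [-0.427  0.377  0.822] tilt 34.73
rim x [-0.1008  0.1102] y [-0.0785  0.0766]
```

View pics/g.png

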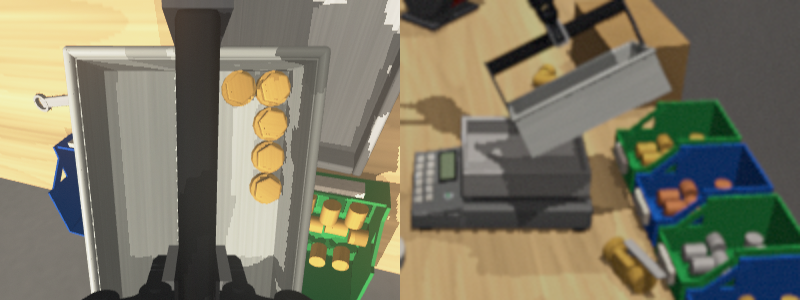

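The wrist view shows all five plugs touching in the low corner, at about (273,87), (238,88), (270,124), (267,157) and (266,188). The corner is about 8 mm above the pan rim with no contact force, so I'm handing in.

```bash
python3 -c "
from station import ctrl
print(ctrl.sign_off())"
```

```text
the job is handed in; nothing more can be done
None
```

I handed the job in at about 22 s: the pan is seated and released, and the tote is held steady at about 35°, its low corner about 8 mm above the pan rim, with all five plugs there, though four run along one wall and the farthest is about 95 mm out (the verdict was not shown).

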